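# Fetch the red cutting die from the revolving magazine

## Task

Turn the die magazine until the red-handled cutting die stands in the middle of the gap in its blue keeper ring, at the yellow mark. Then lift the red die out and stand it upright in the middle of the round green pad on the steel plate, lowering it onto the pad rather than dropping it.

Things in the scene. Friction and masses are not known exactly. Their poses are not given: they have to be found in the camera images.
- red_die_center (a point): Centre (half-way up) of the red die, z up its axis. Upright, 90 mm tall, 0.15-0.3 kg: round steel foot 48 mm across, 14 mm high; round red grip 22 mm across from 24 to 90 mm above its underside. Stands loosely in one of five pockets (8 mm deep, 72 deg apart) of the magazine's turning plate, starting 50 to 95 deg to either side of the gap. Like dies with blue, green, yellow grips stand in other pockets.
- knob_center (a point): Centre of the black square knob on the magazine's upright turning axis: 36 x 36 mm, 45 mm high, centre 133 mm above the bench (die tops are at 118). x and y are normal to its flat sides, z up. It turns the plate with all dies, either way, up to a full turn, against about 0.1 N m of friction; the plate stays where it is left.
- loading_point (a point): Where the red die's centre is when its pocket is in the middle of the keeper's gap: 95 mm from the turning axis, 73 mm above the bench; yellow stripe on the base. The fixed flat blue keeper ring (110 to 150 mm from the axis, top 51 mm above the bench) overlaps the feet, so a die lifts out only in its gap, which faces the arm, 37 deg to either side of this point.
- pad_center (a point): Centre of the top face of the round green cutting pad, 90 mm in diameter, 16 mm above the bench, on a fixed steel plate 140 mm square and 10 mm thick; z is up.
Mind the look-alikes: they are no part of the job. What is shaped like the part that bears red_die_center but turquoise is not meant. There is more than one size of the part that bears pad_center; the job needs the smaller.

How it is judged:
On the way, in this order (a step that is already met when the one before it is completed fails the run):
1. the red die, still seated in its pocket, has been turned to the gap (horizontal distance between red_die_center and loading_point below 0.024 m and z of red_die_center in the frame of loading_point below 0.008 m), for 0.2 s.
2. the red die has been lifted out of its pocket (z of red_die_center in the frame of loading_point above 0.025 m), for 0.1 s.
At the end, for the whole second after the job is handed in: The red die stands upright (within 8 degrees) and at rest on the green pad, its axis within 20 mm of the pad's centre (horizontal distance between red_die_center and pad_center below 0.02 m and z of red_die_center in the frame of pad_center between 0.04 and 0.05 m and angle between red_die_center's own z axis and vertical below 0.15 rad and linear speed of red_die below 0.02 m/s); the robot touches nothing.
It fails at once if the red die is let go more than 15 mm above the pad (horizontal distance between red_die_center and pad_center below 0.07 m and z of red_die_center in the frame of pad_center above 0.06 m and contact force between the fingers and red_die below 0.05 N).
It also fails if it takes over 48 s, if anything falls off the work surface, if the arm or the gripper's body presses on something with over 40 N, if the wrist force passes 120 N, or if a joint passes its speed limit or range.

## Robot

A 6-joint arm with a two-finger parallel gripper is mounted at the origin on the work surface. World frame = base frame: x ahead of the robot, y to its left, z up, the work surface at z = 0. Lengths are in m, angles in rad, forces in N, time in s.
With the tool pointing down it reaches from about 0.375 to 0.9 m from the base axis. Payload 3.1 kg.
Tool frame: the origin (TCP) lies between the finger pads; the fingertips stand 8 mm ahead of it and the grasp point (between the pads) lies 11 mm behind it; x points along the fingers, z is the direction in which the jaws open and shut, and the axes are right-handed (so a half turn about x gives the same grasp; the last joint's range is limited). The gripper opens to 87 mm and grips with 3 to 60 N. Pads are 19 mm wide; open, the fingers measure 117 mm over their backs; the gripper's body (75 mm by 190 mm) begins 51 mm behind the grasp point.
Start: joints at [0.924, 0.527, 1.433, -0, 1.181, -0.178], TCP at [0.282, 0.558, 0.231] pointing down, gripper open.
Joint ranges: [-3.08, 3.08], [-0.75, 2.2], [0.22, 2.44], [-1.43, 4.57], [0, 2.65], [-2.85, 2.85]. Speed limits (rad/s): [2.79, 2.79, 3.14, 3.14, 3.14, 3.14].

## Interface

Orientations are given as a rotation vector (axis times angle).
In Python, from cell import monitor, grab_frame, finish_job gives the robot as it stands. The module is installed in compiled form; this text tells all that it offers.
- The arm moves only by the shell command python3 -m creep 'ROWS' [FORCE]. ROWS is JSON, one flat list of numbers, 7 for each row, row after row: the gripper command: -1 is shut, 1 is fully open, values between are in proportion, then the shift along the tool's x, y, z in cm, then the turn, a rotation vector about the tool's x, y, z in degrees. In form: [gripper, dx, dy, dz, ax, ay, az, gripper, dx, dy, dz, ax, ay, az, ...]. A call has 1 to 8 rows; each row is the pose to reach, as a shift and turn from the pose commanded when the call began, along the tool's axes at that moment; what a row does not reach only later rows make up. A row lasts 1/8 s, in which the tool goes at most 62.5 mm and 10.7 degrees, less where a joint would pass 70% of its speed; a pose out of reach is approached as far as the arm can. A call with a gripper value outside its range is refused whole. The fingers move at their own pace and stop on an object; FORCE is the grip in N (left out, the last holds). Time passes only in rows, so rows that repeat a pose let the fingers close. It gives the time, the measured TCP pose, the force and the opening at its end, in the units of the state.
- monitor.get_obs(): the state, without advancing time (a new reading comes with each control period).
- grab_frame(name): name is "side" or "top" or "wrist"; returns a dict with "frame" (420x560x3 uint8, red, green, blue), "vertical_fov" (degrees; the focal length in pixels is half the picture's height over the tangent of half this angle, whatever the lens; pixels are square), "cx", "cy" (the principal point, pixels), "view" (4x4, takes a point from world to camera coordinates); the wrist camera has in their place "hand_eye" (4x4, takes a point from camera to tool coordinates, whose origin is the TCP and whose axes are the tool frame's). Camera axes: x right, y up, looking along -z (the intrinsics and any distortion apply to the point x, -y, -z); pixel columns grow to the right and rows downward; lengths in m; the calibration is good to about 2 mm. A picture is of the moment at which its call begins: read the wrist's pose just before it. There is no depth.
- finish_job(): hands the job in, once; it reports no verdict.
The state is a dict: "clock": time; "q": joint angles; "qvel": joint speeds; "joint_efforts": joint torques, N m; "eef_pos": TCP position; "orientation": TCP orientation; "wrist_force": force on the tool from outside, world axes, zero at the start; "wrist_torque": the same for the moment, N m; "width": finger opening in m.
Only numpy, scipy, OpenCV 4.12 (cv2) and the standard library are available. Lean on these libraries where they do the work, as an engineer would, in place of code of your own. Each camera call takes 0.05 s, during which the arm holds its last target. There are 200 camera calls.

## Working session

There is one attempt and no reset: what is moved stays moved. The work goes in short steps, Python scripts to look and compute and a shell command to move; the robot and the scene stay as the last step left them, time stands still between calls to the robot, and variables do not carry over. Pictures are saved under pics/ and viewed, about 8 in all and at most 12, crops included, and the job is handed in when it is done.

```bash
mkdir -p pics; python3 - <<'E'
from cell import monitor, grab_frame
import cv2,numpy as np
o=monitor.get_obs(); print({k:np.round(v,4).tolist() for k,v in o.items()})
for n in ("side","top"):
    f=grab_frame(n); cv2.imwrite(f"pics/{n}0.png",f["frame"][:,:,::-1]); print(n,{k:(np.round(v,4).tolist()) for k,v in f.items() if k!="frame"})
E
```

```text
{'clock': 0.0, 'q': [0.9245, 0.5285, 1.4339, -0.0, 1.1814, -0.1785], 'qvel': [-0.0018, -0.0026, -0.0008, -0.0027, 0.0008, 0.0017], 'joint_efforts': [-0.0004, -44.0039, -17.6595, 0.0632, 0.058, -0.0001], 'eef_pos': [0.2814, 0.5573, 0.2296], 'orientation': [-0.8591, 1.3969, 0.8577], 'wrist_force': [-0.0968, -0.652, -0.577], 'wrist_torque': [-0.0707, -0.0077, -0.0066], 'width': 0.0872}
side {'vertical_fov': 43.9967, 'cx': 280.5708, 'cy': 206.3034, 'view': [[0.9259, -0.3778, 0.0023, -0.4422], [0.2349, 0.5806, 0.7796, -0.2119], [-0.2959, -0.7212, 0.6263, -0.837], [0.0, 0.0, 0.0, 1.0]]}
top {'vertical_fov': 42.1114, 'cx': 280.2419, 'cy': 202.1202, 'view': [[-0.0194, -0.9998, -0.004, 0.0298], [0.9871, -0.0197, 0.1591, -0.4895], [-0.1592, -0.0009, 0.9873, -1.2047], [0.0, 0.0, 0.0, 1.0]]}
```

View pics/top0.png

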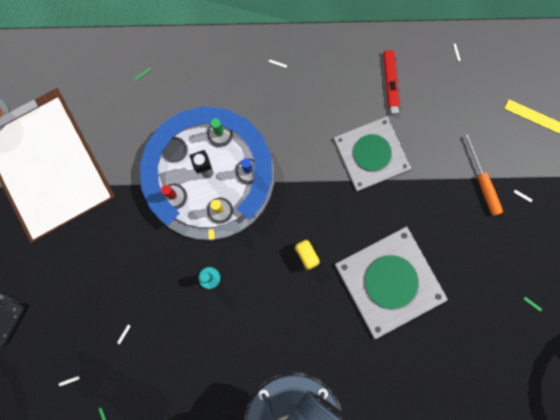

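View pics/side0.png

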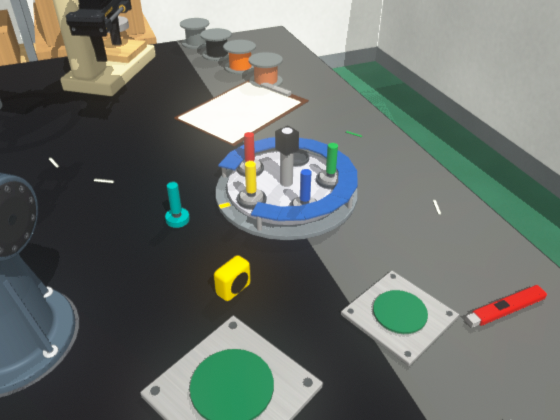

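The top view shows the magazine's red grip at (168,192), yellow at (216,207), blue at (246,167), green at (217,127) and the empty pocket at (174,150). The knob is at (200,158) and the yellow stripe at (211,235).

Candidates:
- **Die:** red at (168,192) in a pocket, or turquoise at (209,278) standing loose. The red one is meant.
- **Pad:** small at (372,153), about 38 px or 90 mm, or large at (392,282), about 54 px or 125 mm. The small one is meant.

```bash
cat > h.py <<'E'
from cell import monitor, grab_frame
import cv2,numpy as np
from scipy.spatial.transform import Rotation as R
def foc(f): return 210/np.tan(np.radians(f["vertical_fov"]/2))
def unproj(f,px,z,V=None):
    V=f["view"] if V is None else V
    d=np.array([(px[0]-f["cx"])/foc(f),-(px[1]-f["cy"])/foc(f),-1.])
    C=-V[:3,:3].T@V[:3,3]; w=V[:3,:3].T@d
    return C+w*(z-C[2])/w[2]
def proj(f,p,V=None):
    V=f["view"] if V is None else V
    c=V[:3,:3]@p+V[:3,3]; return np.array([f["cx"]-foc(f)*c[0]/c[2],f["cy"]+foc(f)*c[1]/c[2]])
def wview(f,o):
    T=np.eye(4);T[:3,:3]=R.from_rotvec(o["orientation"]).as_matrix();T[:3,3]=o["eef_pos"]
    return np.linalg.inv(T@f["hand_eye"])
def cents(img,lo,hi,amin=40):
    m=cv2.inRange(cv2.cvtColor(img,cv2.COLOR_RGB2HSV),lo,hi)
    n,l,s,c=cv2.connectedComponentsWithStats(m)
    return [(int(s[i,4]),c[i].round(1).tolist(),s[i,:4].tolist()) for i in range(1,n) if s[i,4]>amin]
E
python3 - <<'E'
from h import *
for n in("top","side"):
    f=grab_frame(n); im=f["frame"]
    print(n,"green",[(a,c,b,unproj(f,c,.016).round(4)) for a,c,b in cents(im,(60,100,50),(80,255,255),300)])
    for nm,p,z in ((("mag top knob",(200,158),.1555),("stripe",(211,235),.015)) if n=="top" else (("knob",(287,132),.1555),("stripe",(224,206),.015))): print(nm,unproj(f,p,z).round(4))
    if n=="top":
        a=cv2.resize(im[100:250,130:290],None,fx=5,fy=5*.8,interpolation=2) if 0 else cv2.resize(im[105:245,130:290],None,fx=5,fy=5,interpolation=cv2.INTER_CUBIC)
        a=a[:600]; cv2.imwrite("pics/magtop.png",a[:,:,::-1][:600])
    else:
        a=cv2.resize(im[120:235,205:365],None,fx=5,fy=5,interpolation=cv2.INTER_CUBIC); cv2.imwrite("pics/magside.png",a[:,:,::-1])
E
```

```text
top green [(12387, [256.3, 10.8], [0, 0, 560, 28], array([0.9722, 0.07  , 0.016 ])), (1037, [372.0, 152.3], [354, 135, 37, 36], array([ 0.6083, -0.1983,  0.016 ])), (2173, [391.2, 281.7], [365, 256, 53, 53], array([ 0.3059, -0.2279,  0.016 ]))]
mag top knob [0.5681 0.1862 0.1555]
stripe [0.4203 0.1812 0.015 ]
side green [(9251, [474.6, 167.7], [334, 67, 226, 200], array([0.9946, 0.0931, 0.016 ])), (1794, [400.0, 311.4], [373, 290, 55, 44], array([ 0.6086, -0.2025,  0.016 ])), (4841, [231.4, 385.7], [190, 349, 83, 71], array([ 0.3074, -0.2285,  0.016 ]))]
knob [0.5658 0.1832 0.1555]
stripe [0.4222 0.1752 0.015 ]
```

View pics/magtop.png

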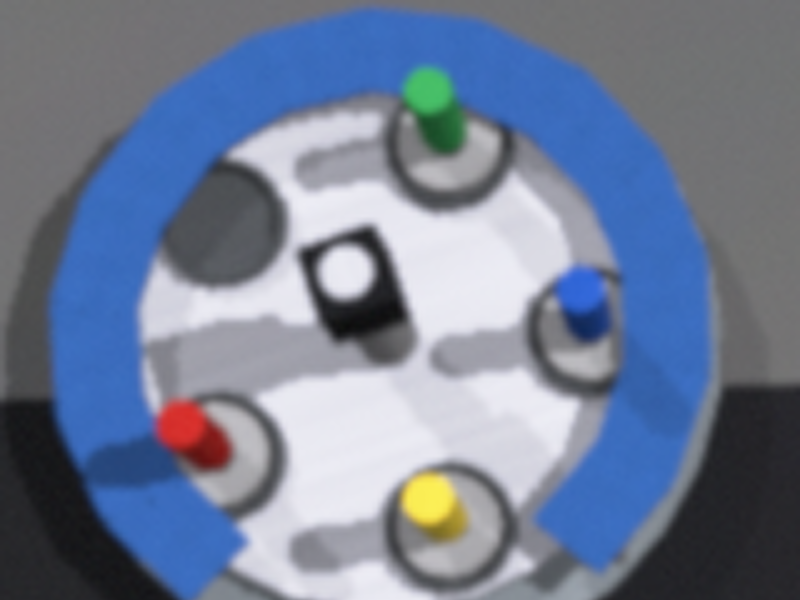

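View pics/magside.png

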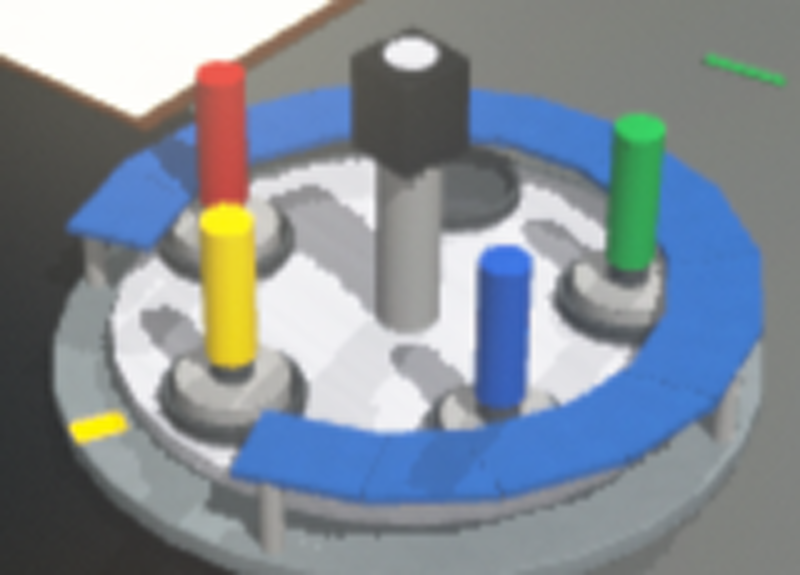

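```bash
python3 - <<'E'
from h import *
from scipy.optimize import least_squares
P={"top":[(166.4,190.2),(215.6,205),(246.6,163),(215.6,123.4)],"side":[(249.2,134.4),(250.4,163.6),(306,171.6),(332.6,145.4)]}
K={"top":[(300/5+130,252/5+105),(372/5+130,226/5+105),(408/5+130,313/5+105),(333/5+130,341/5+105)]}
S={}
F={n:grab_frame(n) for n in P}
for n in P:
    W=np.array([unproj(F[n],p,.118)[:2] for p in P[n]]); S[n]=W
    print(n,W.round(4).tolist())
for W in (S["top"],S["side"],(S["top"]+S["side"])/2):
    r=least_squares(lambda x:np.r_[[x[:2]+.095*np.array([np.cos(x[2]+k*1.25664),np.sin(x[2]+k*1.25664)])-W[k] for k in range(4)]].ravel(),[.567,.185,2.5])
    print("axis",r.x[:2].round(4),"red angle",np.degrees(r.x[2]).round(1),"cost mm",np.sqrt(r.fun.reshape(4,2)**2).round(4).max())
k=np.array([unproj(F["top"],p,.1555)[:2] for p in K["top"]]);print(k.round(4).tolist(),k.mean(0))
e=np.roll(k,-1,0)-k; print("knob edges",np.linalg.norm(e,axis=1).round(4),np.degrees(np.arctan2(e[:,1],e[:,0])).round(1))
for n,z in (("top",(211,235)),("side",(224.5,205.5))): print(unproj(F[n],z,.02).round(4))
# gap edges of ring at z=.051, inner corners and outer corners
for p in((247/5+130,541/5+105),(533/5+130,519/5+105),(192/5+130,600/5+105),(602/5+130,572/5+105)): print("gap",unproj(F["top"],p,.051).round(4))
o=monitor.get_obs();M=R.from_rotvec(o["orientation"]).as_matrix();print(M.round(3))
f=grab_frame("wrist");print(np.round(f["hand_eye"],3))
E
```

```text
top [[0.508, 0.2636], [0.4738, 0.1581], [0.5643, 0.0911], [0.6544, 0.1581]]
side [[0.5123, 0.2623], [0.4777, 0.1574], [0.5674, 0.0917], [0.657, 0.1568]]
axis [0.5641 0.187 ] red angle 126.1 cost mm 0.0008
axis [0.5676 0.1862] red angle 125.9 cost mm 0.0009
axis [0.5658 0.1866] red angle 126.0 cost mm 0.0005
[[0.5741, 0.2072], [0.5847, 0.1771], [0.547, 0.1619], [0.5357, 0.1932]] [0.56040312 0.18484188]
knob edges [0.032  0.0406 0.0332 0.0409] [ -70.6 -158.1  109.9   20.1]
[0.4198 0.1806 0.02  ]
[0.4221 0.1703 0.02  ]
gap [0.4673 0.2478 0.051 ]
gap [0.4748 0.1189 0.051 ]
gap [0.4411 0.2723 0.051 ]
gap [0.4501 0.088  0.051 ]
[[-0.    -0.893  0.451]
 [-0.001  0.451  0.893]
 [-1.     0.    -0.001]]
[[ 0.     0.259 -0.966 -0.154]
 [-0.     0.966  0.259  0.07 ]
 [ 1.     0.     0.     0.   ]
 [ 0.     0.     0.     1.   ]]
```

The crops show the red grip top at (182,426) in the top crop and (221,72) in the side crop. It is the pocketed die, not the turquoise one. The knob's yaw is about 20°. The axis is at about (0.566,0.187), red is at 126° and the gap is at about 183°. I'll move above the knob and check from the wrist camera.

```bash
python3 -m creep '[1,0,-5.3,-2.5,5.4,0,0, 1,0,-10.5,-5,10.8,0,0, 1,0,-15.8,-7.6,16.2,0,0, 1,0,-21,-10.1,21.6,0,0, 1,0,-26.3,-12.6,27,0,0, 1,0,-31.6,-15.2,32.4,0,0, 1,0,-36.8,-17.7,37.8,0,0, 1,0,-42.1,-20.3,43.2,0,0]' 60
python3 -m creep '[1,0,0,0,0,0,0,1,0,0,0,0,0,0,1,0,0,0,0,0,0]'
python3 - <<'E'
from h import *
o=monitor.get_obs(); f=grab_frame("wrist"); V=wview(f,o); cv2.imwrite("pics/w1.png",f["frame"][:,:,::-1])
M=R.from_rotvec(o["orientation"]).as_matrix();print(o["eef_pos"],M.round(3).tolist(),o["q"])
for p in ((.5658,.1866,.1555),):print(proj(f,np.array(p),V))
for n,lo,hi in(("red",(0,150,80),(8,255,255)),("yel",(22,120,80),(34,255,255))):print(n,[(c,unproj(f,c[1],.02,V).round(4)) for c in cents(f["frame"],lo,hi,60)])
t=grab_frame("top");print(f["vertical_fov"])
E
```

```text
clock: 1.35
eef_pos: [0.5671, 0.1853, 0.2307]
orientation: [-0.271, 1.553, 0.272]
wrist_force: [0.7, 0.4, 0.1]
width: 0.0867
clock: 1.72
eef_pos: [0.5648, 0.1881, 0.2305]
orientation: [-0.275, 1.554, 0.276]
wrist_force: [-0.1, -0.0, 0.3]
width: 0.0871
[0.56479829 0.1880805  0.23047181] [[-0.001, -0.344, 0.939], [0.0, 0.939, 0.344], [-1.0, 0.001, -0.001]] [ 1.33724043e-01  4.87697631e-01  1.50893257e+00  3.65863327e-04
  1.14592894e+00 -2.17551110e-01]
[277.98247383 233.87524918]
red [((763, [242.4, 88.5], [226, 72, 33, 33]), array([0.5009, 0.268 , 0.02  ]))]
yel [((300, [138.6, 147.8], [127, 139, 25, 18]), array([0.4241, 0.1821, 0.02  ])), ((1266, [159.9, 204.7], [136, 184, 49, 43]), array([0.4585, 0.1346, 0.02  ]))]
58.85532173699764
```

View pics/w1.png

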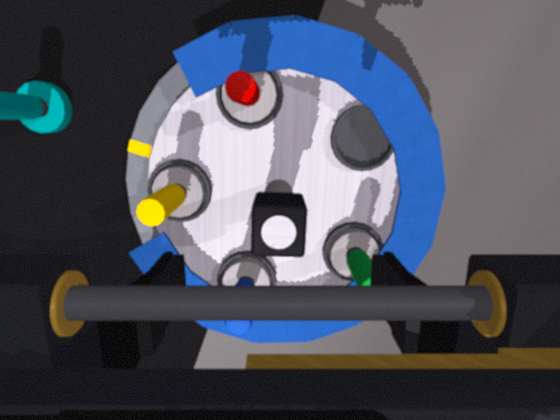

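The wrist view has the knob top centred at (278,232), where (278,234) was predicted, and it is square to the jaws. The stripe at (139,148) gives the gap at 182°, so the turn needed is +56°, which is −56° about tool x. I'll lower, grip and turn.

```bash
python3 -m creep '[1,2.5,-0.2,0,0,0,0, 1,5,-0.2,0,0,0,0, 1,7.5,-0.2,0,0,0,0, 1,10,-0.2,0,0,0,0, 1,10,-0.2,0,0,0,0, 0,10,-0.2,0,0,0,0, -0.1,10,-0.2,0,0,0,0, -0.5,10,-0.2,0,0,0,0]' 40
python3 -m creep '[-1,0,0,0,0,0,0, -1,0,0,0,0,0,0, -1,0,0,0,0,0,0, -1,0,0,0,0,0,0]' 40
```

```text
clock: 2.82
eef_pos: [0.5672, 0.1851, 0.1316]
orientation: [-0.274, 1.551, 0.274]
wrist_force: [0.2, -0.3, 0.0]
width: 0.0649
clock: 3.32
eef_pos: [0.5663, 0.1847, 0.1305]
orientation: [-0.274, 1.554, 0.274]
wrist_force: [-1.1, -1.1, 2.2]
width: 0.0356
```

```bash
python3 -m creep '[-1,0,0,0,-4,0,0, -1,0,0,0,-8,0,0, -1,0,0,0,-12,0,0, -1,0,0,0,-16,0,0, -1,0,0,0,-20,0,0, -1,0,0,0,-24,0,0, -1,0,0,0,-28,0,0, -1,0,0,0,-32,0,0]'
python3 -m creep '[-1,0,0,0,-4,0,0, -1,0,0,0,-8,0,0, -1,0,0,0,-12,0,0, -1,0,0,0,-16,0,0, -1,0,0,0,-20,0,0, -1,0,0,0,-24,0,0, -1,0,0,0,-24,0,0, -1,0,0,0,-24,0,0]'
python3 - <<'E'
from h import *
o=monitor.get_obs(); f=grab_frame("wrist"); V=wview(f,o); cv2.imwrite("pics/w2.png",f["frame"][:,:,::-1])
M=R.from_rotvec(o["orientation"]).as_matrix();print(o["eef_pos"],M.round(3).tolist(),o["q"][5])
print(proj(f,np.array((.566-.095*np.cos(np.radians(2)),.1866-.095*np.sin(np.radians(2)),.118)),V))
E
```

```text
clock: 4.32
eef_pos: [0.5679, 0.1858, 0.1306]
orientation: [-0.709, 1.449, 0.709]
wrist_force: [1.9, 3.9, -1.5]
width: 0.0354
clock: 5.32
eef_pos: [0.5684, 0.1872, 0.1305]
orientation: [-1.026, 1.309, 1.026]
wrist_force: [3.4, 7.1, -2.7]
width: 0.0357
[0.56838689 0.18719637 0.13053055] [[0.004, -0.97, 0.242], [0.004, 0.242, 0.97], [-1.0, -0.003, 0.005]] -1.1982436262621774
[211.30896674  60.10889236]
```

View pics/w2.png

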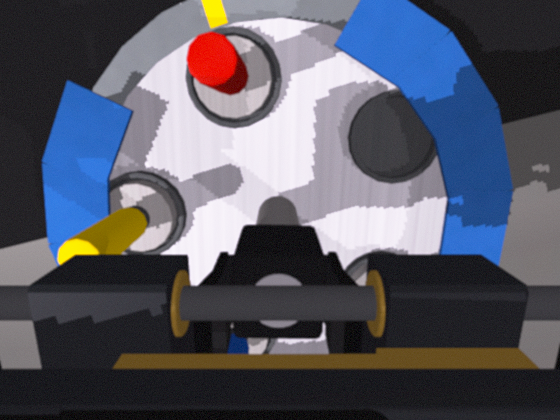

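Red's top is at (212,58), where (211,60) was predicted, so it sits at the yellow mark. I'll release, rise and move over the die.

```bash
python3 -m creep '[0.2,0,0,0,0,0,0, 1,0,0,0,0,0,0, 1,0,0,0,0,0,0, 1,0,0,0,0,0,0, 1,-2,0,0,0,0,0, 1,-5,0,0,0,0,0, 1,-8,0,0,0,0,0, 1,-8,0,0,0,0,0]'
python3 -m creep '[1,0,3,-0.9,0,0,0, 1,0,6,-1.8,0,0,0, 1,0,9.3,-2.7,0,0,0,1,0,9.3,-2.7,0,0,0,1,0,9.3,-2.7,0,0,0,1,0,9.3,-2.7,0,0,0]'
python3 - <<'E'
from h import *
o=monitor.get_obs(); f=grab_frame("wrist"); V=wview(f,o); cv2.imwrite("pics/w3.png",f["frame"][:,:,::-1])
M=R.from_rotvec(o["orientation"]).as_matrix();print(o["eef_pos"],M.round(3).tolist())
t=grab_frame("top"); r=[c for c in cents(t["frame"],(0,150,80),(8,255,255),20)];print(r)
E
```

```text
clock: 6.38
eef_pos: [0.5684, 0.1851, 0.2131]
orientation: [-1.029, 1.31, 1.024]
wrist_force: [-0.0, 0.2, -0.4]
width: 0.0866
clock: 7.12
eef_pos: [0.4712, 0.1812, 0.2104]
orientation: [-1.027, 1.314, 1.026]
wrist_force: [-0.9, -0.8, -0.4]
width: 0.0871
[0.47123273 0.18121432 0.21036239] [[0.001, -0.97, 0.242], [0.0, 0.242, 0.97], [-1.0, -0.001, 0.0]]
[(565, [390.8, 77.7], [384, 50, 15, 57])]
```

View pics/w3.png

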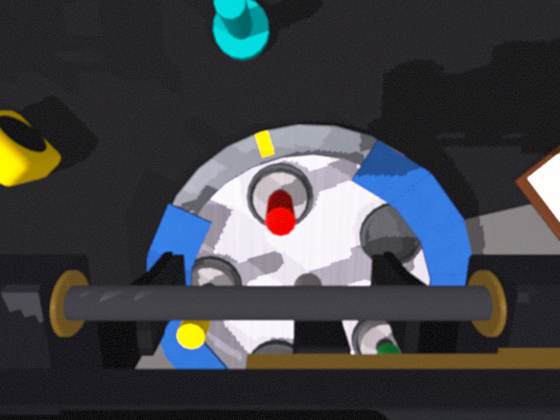

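Red's top is at (281,221), on the centre line between the jaws, and the stripe is at (264,143). I'll compute the exact offset.

```bash
python3 - <<'E'
from h import *
o=monitor.get_obs(); f=grab_frame("wrist"); V=wview(f,o)
M=R.from_rotvec(o["orientation"]).as_matrix()
for p,z in (((281,221),.118),((279.5,195),.042)):
    w=unproj(f,p,z,V); print(w.round(4),"tool cm",(M.T@(w-o["eef_pos"])*100).round(2))
E
```

```text
[0.4698 0.184  0.118 ] tool cm [9.24 0.18 0.24]
[0.467  0.1839 0.042 ] tool cm [16.84  0.45  0.17]
```

```bash
python3 -m creep '[1,3,0.3,0.2,0,0,0, 1,6,0.3,0.2,0,0,0, 1,9,0.3,0.2,0,0,0, 1,12.1,0.3,0.2,0,0,0, 1,12.1,0.3,0.2,0,0,0, 0,12.1,0.3,0.2,0,0,0, -1,12.1,0.3,0.2,0,0,0, -1,12.1,0.3,0.2,0,0,0]' 30
python3 -m creep '[-1,0,0,0,0,0,0, -1,0,0,0,0,0,0, -1,0,0,0,0,0,0, -1,0,0,0,0,0,0, -1,0,0,0,0,0,0]' 30
```

```text
clock: 8.28
eef_pos: [0.4682, 0.1841, 0.0906]
orientation: [-1.028, 1.313, 1.026]
wrist_force: [-0.3, 0.0, -0.1]
width: 0.0645
clock: 8.9
eef_pos: [0.4675, 0.184, 0.0895]
orientation: [-1.027, 1.315, 1.027]
wrist_force: [-0.4, 0.3, -0.0]
width: 0.0212
```

```bash
python3 -m creep '[-1,-1,0,0,0,0,0, -1,-3,0,0,0,0,0, -1,-5,0,0,0,0,0, -1,-7,0,0,0,0,0, -1,-9,0,0,0,0,0, -1,-11,0,0,0,0,0, -1,-13,0,0,0,0,0, -1,-14,0,0,0,0,0]'
python3 -m creep '[-1,0,0,0,0,0,0,-1,0,0,0,0,0,0]'
python3 - <<'E'
from h import *
o=monitor.get_obs();M=R.from_rotvec(o["orientation"]).as_matrix();print(o["eef_pos"],M.round(3).tolist(),o["q"])
s=grab_frame("side");a=s["frame"];cv2.imwrite("pics/s4.png",a[:,:,::-1])
for p in((.6084,-.2004),(.608,-.199)):print((M.T@(np.array([*p,o["eef_pos"][2]])-o["eef_pos"])*100).round(2))
E
```

```text
clock: 9.9
eef_pos: [0.4676, 0.184, 0.2308]
orientation: [-1.028, 1.314, 1.027]
wrist_force: [-0.4, 1.0, -1.4]
width: 0.0214
clock: 10.15
eef_pos: [0.4668, 0.1838, 0.2289]
orientation: [-1.027, 1.317, 1.028]
wrist_force: [-0.1, -0.4, -2.6]
width: 0.021
[0.46683172 0.18377643 0.22887553] [[-0.002, -0.97, 0.242], [-0.0, 0.242, 0.97], [-1.0, 0.002, -0.001]] [ 1.51967213e-01  3.65405781e-01  1.73745773e+00 -4.64800292e-05
  1.04042210e+00 -1.17436592e+00]
[-1.000e-02 -2.303e+01 -3.385e+01]
[-1.000e-02 -2.296e+01 -3.372e+01]
```

View pics/s4.png

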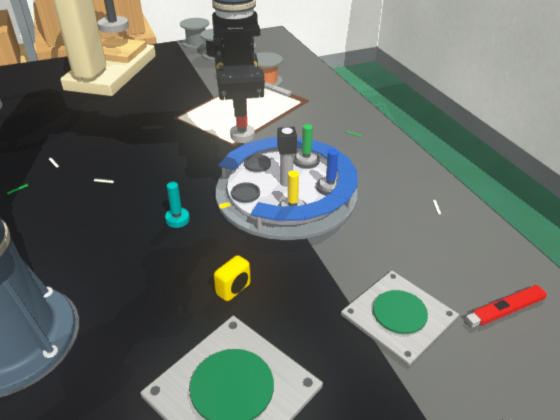

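Red is held with the foot clear, and its pocket at the gap is empty. Now I'll carry it over to the small pad at (400,312).

```bash
python3 -m creep '[-1,0,-1,-1.4,0,0,0, -1,0,-3,-4.4,0,0,0, -1,0,-5.5,-8.1,0,0,0, -1,0,-8.2,-12,0,0,0, -1,0,-10.9,-16,0,0,0, -1,0,-13.6,-20,0,0,0, -1,0,-16.3,-24,0,0,0, -1,0,-19,-28,0,0,0]'
python3 -m creep '[-1,0,-2,-3,0,0,0, -1,0,-3.4,-5,0,0,0, -1,0,-4,-5.8,0,0,0, -1,0,-4,-5.8,0,0,0, -1,0,-4,-5.8,0,0,0, -1,0,-4,-5.8,0,0,0]'
python3 - <<'E'
from h import *
o=monitor.get_obs();M=R.from_rotvec(o["orientation"]).as_matrix();print(o["eef_pos"],M.round(3).tolist(),o["width"])
f=grab_frame("wrist");V=wview(f,o);cv2.imwrite("pics/w5.png",f["frame"][:,:,::-1])
g=cents(f["frame"],(60,100,50),(80,255,255),300);print(g)
print("pad pred px",proj(f,np.array([.6084,-.2004,.016]),V))
E
```

```text
clock: 11.2
eef_pos: [0.5841, -0.1366, 0.2288]
orientation: [-1.026, 1.316, 1.027]
wrist_force: [0.8, -0.3, -2.7]
width: 0.0214
clock: 11.95
eef_pos: [0.6086, -0.1985, 0.2296]
orientation: [-1.028, 1.315, 1.029]
wrist_force: [0.2, -0.2, -2.0]
width: 0.0207
[ 0.60857513 -0.19852184  0.22962433] [[-0.0, -0.971, 0.241], [0.0, 0.241, 0.971], [-1.0, 0.001, 0.0]] 0.020712379239961592
[(4748, [276.7, 182.1], [233, 147, 88, 74])]
pad pred px [275.68196986 190.7751629 ]
```

View pics/w5.png

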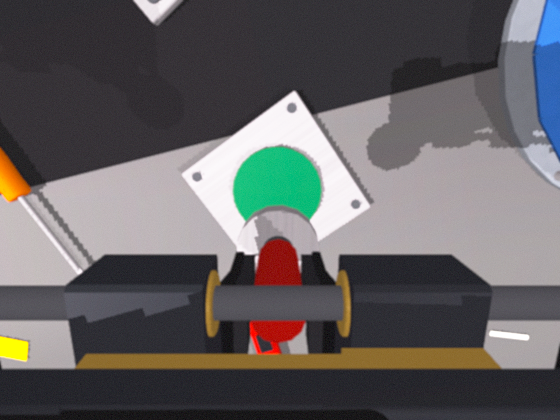

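The pad is centred at about (277,190), as predicted at (276,191), and the die hangs straight above it in column 277. I'll lower it to just above the pad, then creep down.

```bash
python3 -m creep '[-1,2,0,-0.2,0,0,0, -1,5,0,-0.2,0,0,0, -1,8,0,-0.2,0,0,0, -1,11,0,-0.2,0,0,0, -1,13.5,0,-0.2,0,0,0, -1,14.7,0,-0.2,0,0,0, -1,14.7,0,-0.2,0,0,0, -1,14.7,0,-0.2,0,0,0]'
python3 -m creep '[-1,0.1,0,0,0,0,0, -1,0.2,0,0,0,0,0, -1,0.3,0,0,0,0,0, -1,0.4,0,0,0,0,0,-1,0.4,0,0,0,0,0,-1,0.4,0,0,0,0,0]'
```

```text
clock: 13.0
eef_pos: [0.6093, -0.2019, 0.0837]
orientation: [-1.029, 1.314, 1.026]
wrist_force: [-0.3, -0.2, -1.7]
width: 0.0208
clock: 13.75
eef_pos: [0.6084, -0.2017, 0.0785]
orientation: [-1.027, 1.315, 1.027]
wrist_force: [1.3, -0.1, -1.5]
width: 0.0209
```

```bash
python3 -m creep '[-1,0.05,0,0,0,0,0, -1,0.1,0,0,0,0,0, -1,0.1,0,0,0,0,0,-1,0.1,0,0,0,0,0]'
```

```text
clock: 14.25
eef_pos: [0.6084, -0.2017, 0.0776]
orientation: [-1.027, 1.315, 1.027]
wrist_force: [0.5, -0.6, -1.3]
width: 0.0209
```

```bash
python3 -m creep '[-1,0.05,0,0,0,0,0, -1,0.1,0,0,0,0,0, -1,0.1,0,0,0,0,0,-1,0.1,0,0,0,0,0]'
```

```text
clock: 14.75
eef_pos: [0.6085, -0.2017, 0.0775]
orientation: [-1.028, 1.315, 1.027]
wrist_force: [-1.2, 1.0, 5.5]
width: 0.0211
```

Contact: the vertical force is +5.5 N. I'll open and retreat.

```bash
python3 -m creep '[-0.4,0,0,0,0,0,0, 0,0,0,0,0,0,0, 0.5,0,0,0,0,0,0, 0.5,0,0,0,0,0,0, 0.5,0,0,0,0,0,0, 0.5,-2,0,0,0,0,0, 0.5,-6,0,0,0,0,0, 0.5,-11,0,0,0,0,0]'
python3 -m creep '[0.5,-5,0,0,0,0,0, 0.5,-5,4,0,0,0,0, 0.5,-5,4,0,0,0,0, 0.5,-5,4,0,0,0,0,0.5,-5,4,0,0,0,0,0.5,-5,4,0,0,0,0]'
python3 - <<'E'
from h import *
o=monitor.get_obs();print(o["eef_pos"])
s=grab_frame("side");a=cv2.resize(s["frame"][190:370,310:550],None,fx=3,fy=3);cv2.imwrite("pics/s6.png",a[:,:,::-1])
print("expected pad+die top px",proj(s,np.array([.6084,-.2004,.016])),proj(s,np.array([.6084,-.2004,.106])))
print(cents(s["frame"],(0,150,80),(8,255,255),60))
E
```

```text
clock: 15.75
eef_pos: [0.608, -0.2014, 0.1881]
orientation: [-1.026, 1.315, 1.028]
wrist_force: [1.1, 0.3, -0.4]
width: 0.065
clock: 16.5
eef_pos: [0.5702, -0.1922, 0.2362]
orientation: [-1.027, 1.315, 1.027]
wrist_force: [-0.2, 0.7, 1.0]
width: 0.0654
[ 0.57016402 -0.19221197  0.23622872]
expected pad+die top px [399.23752513 310.51537437] [407.67169202 272.55873881]
[(437, [408.2, 286.4], [400, 269, 18, 37]), (1077, [510.9, 303.9], [473, 285, 74, 40])]
```

View pics/s6.png

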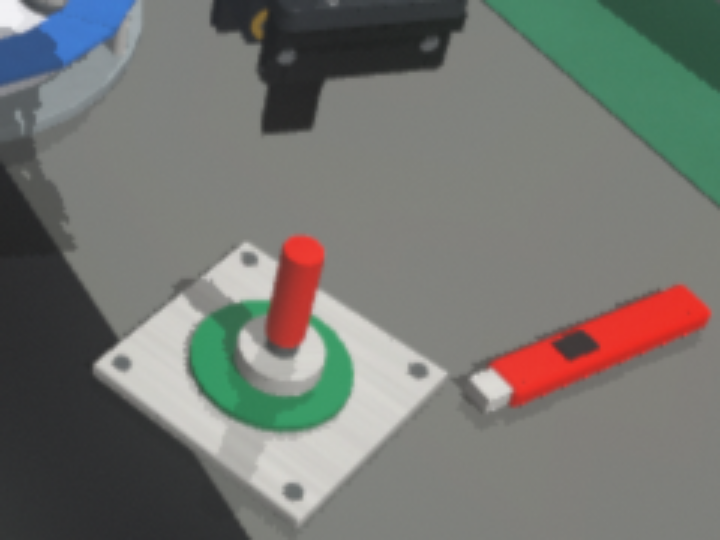

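The die stands upright on the small pad. The pad centre is near (271,365) and the foot near (281,362) in the crop, about 5 mm off centre. The gripper is clear, so I'll hand in.

```bash
python3 -c "from cell import finish_job; print(finish_job())"
```

```text
the job is handed in; nothing more can be done
None
```

I turned the magazine about 56° by its knob, which brought the red die to the yellow mark. I then lifted the die out through the gap, set it down on the smaller green pad until I felt light contact (5.5 N), let go and backed away. The job was handed in after about 16.5 s of the 48 s allowed.

- **Last check:** in the final side view the die stands upright on the pad, about 5 mm off centre by eye (20 mm is allowed). The gripper was well clear of everything.
- **Disagreements:** the side camera put the yellow mark at about 186° around the magazine, while the top and wrist cameras put it at 182°. I used 182°; the gap is much wider than that difference. The other measurements agreed to within a few millimetres.

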